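# Lever a vice's base plate up its tight studs and pack it

## Task

The vice's base plate is stuck tight on its two locating studs. Press the handle of the pry bar, which is already set over the fulcrum block, down towards the bench until the plate is levered up high enough for the wooden packer, then slide the packer flat along the bench under the raised edge, beside the bar, so that at least half of its length is under the plate, and leave it there. Let the bar do the lifting, keep the gripper off the vice, and leave the other things on the bench as they are.

Things in the scene. Friction and masses are not known exactly. Their poses are not given: they have to be found in the camera images.
- vice: grey bench vice on a bright steel base plate, 5.5 kg together. Plate 280 (x) x 160 (y) x 10 mm, on two foot strips 16 mm high and 45 mm wide under its short ends; between them, 190 mm wide, it is open underneath. Origin: centre under the feet, on the bench at the start; z up, y away from the pry bar's side. The jaws reach 145 mm above the bench and stay 39 mm behind the pry edge
- mount: the two upright 16 mm steel studs fixed to the bench, 78 mm high, at two diagonal corners of the plate, which can only slide straight up them (40 mm at most), and so tightly that it stays at any height it is left; lifting it takes about 135 N. Origin: on the bench midway between them, under the vice's; axes as the vice's
- pry_edge (a point): middle of the plate's lower long edge on the pry bar's side, 80 mm along -y from the vice's origin; axes as the vice's (x along the edge, +y goes in under the plate). Its height is the gap under the plate: 16 mm at the start, about 29 mm when the bar's handle is right down on the bench
- fulcrum: loose fulcrum block standing on the bench in front of the pry edge: steel flat 80 x 44 x 12 mm with a 16 mm round bar welded along its top, 20 mm high over all, 0.55 kg. Origin: centre of its underside; x along the round bar, parallel to the pry edge
- bar: loose straight steel pry bar, 450 x 22 x 14 mm, the last 75 mm tapering to a toe 28 mm wide and 5 mm thick; 0.95 kg. It lies over the fulcrum, toe about 24 mm under the pry edge, handle up in the air at 17 degrees, held so by its own weight. Origin: on its flat underside, 64 mm behind the toe's tip, where it bears on the fulcrum; x along the bar to the toe, z out of its upper face
- bar_handle (a point): the place to press: centre of the bar's upper face, 25 mm from its handle end and 361 mm from the bar's origin; about 140 mm above the bench at the start, 15 mm when the handle is right down on the bench. Pressing it down takes about 8 to 15 N; let go, it stays down. The plate's edge bears about 40 mm beyond the fulcrum. Axes as the bar's
- packer: loose pale hardwood packing piece 130 x 38 x 22 mm, 0.09 kg, lying flat on the bench beside the bar, in front of the pry edge. Origin: centre of its underside; x along its length (pointing roughly under the plate), z up
- spray_can: bystander: upright aluminium spray can, 52 mm across, 165 mm high; origin at the centre of its bottom
- hammer: bystander: hammer lying on the bench
- tin: bystander: low round metal tin, 76 mm across, 40 mm high; origin at the centre of its bottom
- magnet: bystander: dark triangular welding magnet, 80 mm legs, 18 mm thick, lying flat

How it is judged:
By the outcome, as a careful person would: the job done as asked, in the order asked, and still so for the second after the job is handed in, with the robot touching nothing.
It also fails if it takes over 45 s, if anything falls off the work surface, if the arm or the gripper's body presses on something with over 40 N, if the wrist force passes 120 N, or if a joint passes its speed limit or range.

## Robot

A 6-joint arm with a two-finger parallel gripper is mounted at the origin on the work surface. World frame = base frame: x ahead of the robot, y to its left, z up, the work surface at z = 0. Lengths are in mm, angles in degrees, forces in N, time in s.
With the tool pointing down it reaches from about 300 to 850 mm from the base axis. Payload 4.2 kg.
Tool frame: the origin (TCP) lies midway between the tips of the shut fingers; the grasp point (between the pads) lies 19 mm behind it; z points along the fingers, y is the line along which they close (so a half turn about z gives the same grasp; the last joint's range is limited). The gripper opens to 91 mm and grips with 3 to 60 N. Pads are 32 mm wide; open, the fingers measure 118 mm over their backs; the gripper's body (76 mm by 178 mm) begins 60 mm behind the grasp point.
Start: joints at [74.656, 18.312, 89.639, -0, 72.044, -1.146], TCP at [141.033, 557.455, 183.876] pointing down, gripper open.
Joint ranges: [-177.97, 177.97], [-48.28, 115.42], [12.27, 149.76], [-77.06, 257.06], [2.81, 150.46], [-146.56, 146.56]. Speed limits (degrees/s): [147.25, 147.25, 180, 180, 180, 180].

## Interface

Orientations are given as [roll, pitch, yaw] about the fixed x, y, z axes, in that order (R = Rz(yaw) Ry(pitch) Rx(roll)).
In Python, from workcell import env gives the robot as it stands.
- The arm moves only by the tool drive_effector, called after "Emit:" by a JSON object that holds its "fn" and its "kwargs". Schema: {"type":"object","properties":{"moves":{"type":"array","items":{"type":"object","properties":{"d":{"type":"array","items":{"type":"number"},"minItems":3,"maxItems":3},"rotvec":{"type":"array","items":{"type":"number"},"minItems":3,"maxItems":3}},"additionalProperties":false},"minItems":1,"maxItems":8},"aperture":{"type":"number"},"squeeze":{"type":"number"},"only":{"type":"string"},"quiet":{"type":"boolean"},"lines":{"type":"string"}},"required":["moves"],"additionalProperties":false}. moves is a list of rows, 1 to 8 of them, each an object with the fields d (a list: dx, dy, dz in parts of the range, where 1.0 means 40 cm), rotvec (a list: a rotation vector rx, ry, rz in parts of the range, where 1.0 means pi rad); a field left out counts as zero; each row shifts and turns the commanded pose from where the row before left it, along the tool's axes as they then stand; what a row does not reach is not made up. A row lasts 1/10 s, in which the tool goes at most 50 mm and 8.59 degrees, less where a joint would pass 70% of its speed; a pose out of reach is approached as far as the arm can. aperture is the finger opening in mm, set as the call begins (left out keeps the last). The fingers move at their own pace and stop on an object; squeeze is the grip in N (left out, the last holds). Time passes only in rows, so rows that do not move let the fingers close. The tool returns the time, the measured TCP pose, the force, the opening and the grip force at its end. only (a regular expression) keeps the lines of the reply that match it, lines (a string "A,B") keeps lines A to B, and quiet returns only ok. No shift or turn number may pass 1 either way. Input that does not fit is refused with a message, and nothing moves.
- env.state(): the state, without advancing time (a new reading comes with each control period).
- env.grab_frame(name): name is "scene" or "top" or "wrist"; returns the picture (420x560x3 uint8, blue, green, red); there is no depth.
- env.camera_model(name): a dict with "fx", "fy", "cx", "cy" (pixels), "D" ([k1, k2, p1, p2, k3] as OpenCV has them; the pictures are not rectified), "T" (4x4, takes a point from camera to world coordinates). Camera axes: x right, y up, looking along -z (the intrinsics and any distortion apply to the point x, -y, -z); pixel columns grow to the right and rows downward; lengths in mm; the calibration is good to about 2 mm. A picture is of the moment at which its call begins: read the wrist's pose just before it. camera_model takes no time and is no camera call; for the wrist camera it gives the pose at the moment of the call.
- env.job_done(): hands the job in; it is judged then, once.
The state is a dict: "time_s": time; "qpos": joint angles; "qvel": joint speeds; "effort": joint torques, N m; "ee_pos": TCP position; "ee_rot": TCP orientation; "force": force on the tool from outside, world axes, zero at the start; "torque": the same for the moment, N m; "gripper_width": finger opening in mm; "gripper_force": force on a finger pad.
Only numpy, scipy, OpenCV 4.12 (cv2) and the standard library are available. Lean on these libraries where they do the work, as an engineer would, in place of code of your own. Each camera call takes 0.05 s, during which the arm holds its last target. There are 200 camera calls.

## Working session

There is one attempt and no reset: what is moved stays moved. The work goes in short steps, Python scripts to look and compute and a tool call to move; the robot and the scene stay as the last step left them, time stands still between calls to the robot, and variables do not carry over. Pictures are saved under pics/ and viewed, at most 10 in all, crops included, and the job is handed in when it is done.

```bash
ls; mkdir -p pics
```

Run:
```python
from workcell import env
import cv2,numpy as np
for n in ("scene","top"):
    cv2.imwrite(f"pics/{n}0.png",env.grab_frame(n)); m=env.camera_model(n); print(n,m["fx"],m["cx"],m["cy"],m["D"],np.round(m["T"],3).tolist())
s=env.state();print({k:np.round(v,2).tolist() for k,v in s.items()})
```

```text
pics
workcell.py
scene 452.283305702768 278.74741165027706 220.4084996034779 [-0.07779425  0.          0.          0.          0.        ] [[0.609, -0.581, 0.541, 1424.407], [0.793, 0.436, -0.424, -656.516], [0.011, 0.687, 0.726, 1215.418], [0.0, 0.0, 0.0, 1.0]]
top 402.2188554586786 271.92321371141185 208.4910467892157 [-0.08487681  0.          0.          0.          0.        ] [[-0.019, 0.983, -0.18, 384.792], [-1.0, -0.019, 0.003, 10.838], [-0.0, 0.18, 0.984, 1223.769], [0.0, 0.0, 0.0, 1.0]]
{'time_s': 0.1, 'qpos': [74.66, 18.35, 89.7, -0.0, 72.04, -1.15], 'qvel': [0.03, -0.02, -0.16, 0.05, -0.03, -0.08], 'effort': [-0.0, -41.33, -23.25, 0.07, 0.04, -0.0], 'ee_pos': [140.9, 556.96, 183.08], 'ee_rot': [-179.91, -0.0, 165.8], 'force': [0.69, -0.0, -0.17], 'torque': [-0.05, -0.03, 0.04], 'gripper_force': 0.0, 'gripper_width': 91.51}
```

View pics/top0.png

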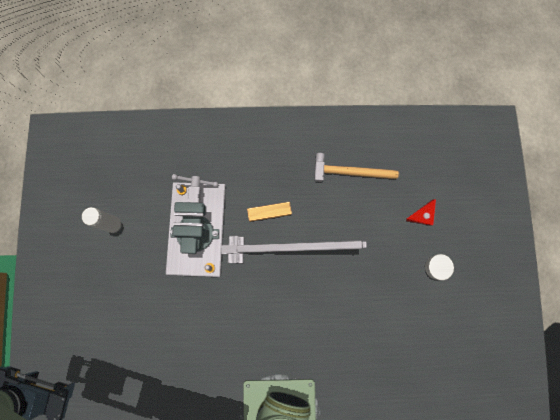

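View pics/scene0.png

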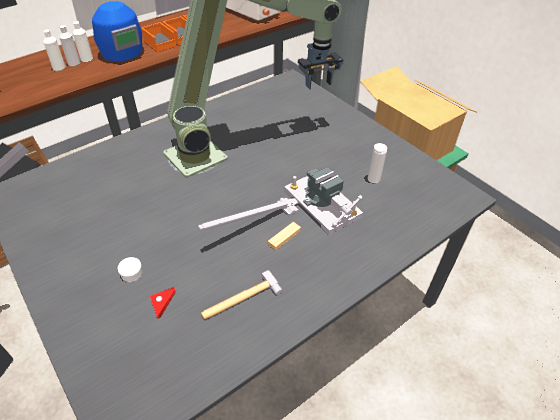

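The top picture shows the vice plate at about (195,230), bar from (222,249) to its handle end at (366,244), fulcrum at (236,249) and packer at (270,211). The scene picture shows the bar's handle end at (201,226) and the packer at (285,236). The spray can, hammer, tin and magnet are well away from these.

Create h.py:
```python
from workcell import env
import cv2,numpy as np
from scipy.spatial.transform import Rotation as R
def K(m): return np.array([[m["fx"],0,m["cx"]],[0,m["fy"],m["cy"]],[0,0,1.]])
def ray(m,uv):
    p=cv2.undistortPoints(np.array(uv,float).reshape(-1,1,2),K(m),np.array(m["D"],float)).reshape(-1,2)
    T=np.array(m["T"]); d=np.c_[p[:,0],-p[:,1],-np.ones(len(p))]@T[:3,:3].T
    return T[:3,3],d/np.linalg.norm(d,axis=1)[:,None]
def plane(m,uv,z):
    o,d=ray(m,uv); return o+d*((z-o[2])/d[:,2])[:,None]
def tri(views):
    A=np.zeros((3,3));b=np.zeros(3);L=[]
    for m,uv in views:
        o,d=ray(m,uv);P=np.eye(3)-np.outer(d[0],d[0]);A+=P;b+=P@o;L.append((P,o))
    x=np.linalg.solve(A,b); return x,[np.linalg.norm(P@(x-o)) for P,o in L]
def proj(m,X):
    T=np.array(m["T"]);c=(np.atleast_2d(X)-T[:3,3])@T[:3,:3]; c=c*[1,-1,-1]
    return cv2.projectPoints(c,np.zeros(3),np.zeros(3),K(m),np.array(m["D"],float))[0].reshape(-1,2)
def tool(p_to,s=None):
    s=s or env.state(); Rm=R.from_euler('xyz',s["ee_rot"],degrees=True).as_matrix()
    return Rm.T@(np.array(p_to)-s["ee_pos"])
def blob(img,lo,hi,roi=None):
    k=cv2.inRange(cv2.cvtColor(img,cv2.COLOR_BGR2HSV),lo,hi)
    if roi: z=np.zeros_like(k);x0,y0,x1,y1=roi;z[y0:y1,x0:x1]=255;k&=z
    c=cv2.findContours(k,cv2.RETR_EXTERNAL,cv2.CHAIN_APPROX_NONE)[0]; return max(c,key=cv2.contourArea)
```

Run:
```python
from h import *
np.set_printoptions(precision=1,suppress=True)
M={n:env.camera_model(n) for n in("top","scene")}; I={n:cv2.imread(f"pics/{n}0.png") for n in M}
for n,roi in(("top",(240,195,300,228)),("scene",(262,215,305,255))):
    c=blob(I[n],(10,60,90),(35,255,255),roi); r=cv2.minAreaRect(c); b=cv2.boxPoints(r)
    print(n,"packer",r,plane(M[n],b,22).tolist(), plane(M[n],[r[0]],22))
bl={}
for n,roi in(("top",(215,232,380,262)),("scene",(190,180,302,240))):
    c=blob(I[n],(0,0,110),(180,70,255),roi).reshape(-1,2); bl[n]=c
    e=c[c[:,0]>c[:,0].max()-3] if n=="top" else c[c[:,0]<c[:,0].min()+3]
    print(n,"bar end",e.mean(0),cv2.boundingRect(c)); bl[n]=e.mean(0)
print(tri([(M[n],bl[n]) for n in M]))
# plate top corners
c=blob(I["top"],(0,0,120),(180,60,255),(150,180,228,280)); print("plate",cv2.minAreaRect(c))
a=cv2.resize(I["top"][170:290,150:380],None,fx=3.4,fy=3.4,interpolation=2)
cv2.imwrite("pics/crop1.png",a)
```

```text
top packer ((268.9313659667969, 211.0709991455078), (13.626681327819824, 43.92136001586914), 80.90972137451172) [[608.7623509958161, 85.26630595541835, 22.0], [627.7429950320027, -47.11345280836008, 22.0], [586.0343793982811, -52.51392264703195, 22.0], [567.2923002056355, 79.07764650567005, 22.0]] [[597.4  16.3  22. ]]
scene packer ((283.9192199707031, 235.3961639404297), (12.629633903503418, 35.696258544921875), 52.12501525878906) [[589.3220684271691, -55.89566423429983, 22.0], [566.2513577852968, 88.51252730752367, 22.0], [621.1282593680418, 79.87639553267786, 22.0], [641.3523106553401, -61.37892201308546, 22.0]] [[605.   11.1  22. ]]
top bar end [365.4 244.3] (215, 232, 152, 30)
scene bar end [190.1 209.5] (190, 180, 112, 60)
(array([ 467.7, -244.5,  194.6]), [np.float64(15.231136305167142), np.float64(15.231136305167027)])
plate ((197.5643768310547, 227.7616729736328), (60.69912338256836, 95.78617858886719), 2.12109637260437)
```

View pics/crop1.png

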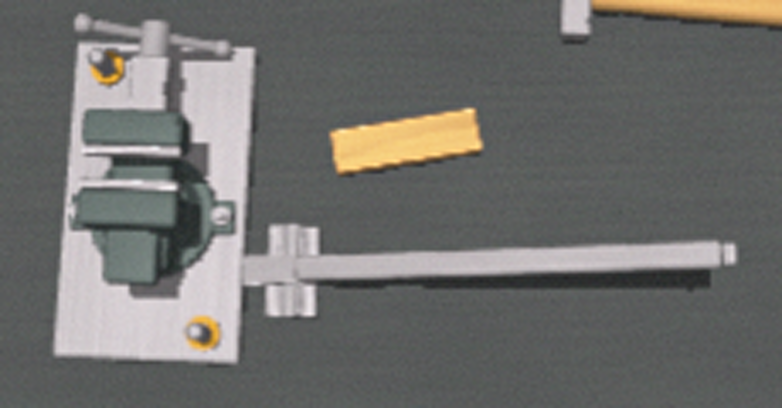

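The crop shows the plate's front edge running from crop (254,47) to (236,362). The handle's upper-face end is at (719,254) and its lower end edge at (736,253). The packer lies at (405,142) with its near end about 75 mm short of the edge. Next I'll measure the handle in the scene view.

Run:
```python
from h import *
I=cv2.imread("pics/scene0.png"); cv2.imwrite("pics/crop2.png",cv2.resize(I[160:260,190:370],None,fx=4.4,fy=4.4,interpolation=2))
```

```text
(no output)
```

View pics/crop2.png

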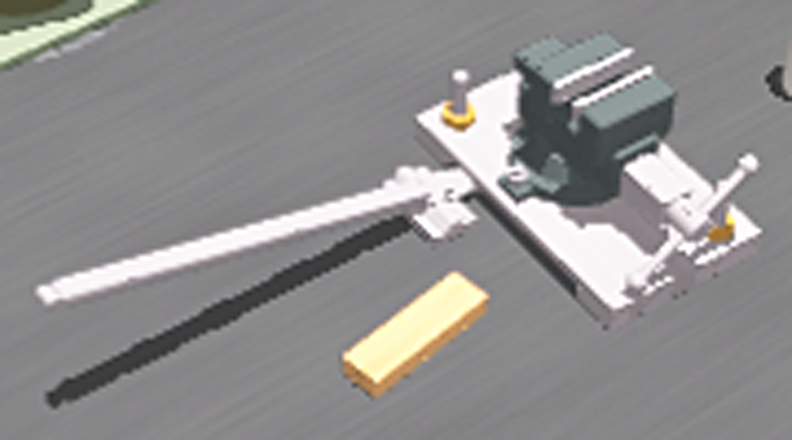

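The scene crop shows the handle end at crop (40,293), plate front top corners at (416,120) and (606,312), and the packer's top face with corners (344,354), (377,374), (489,294) and (455,271).

Run:
```python
from h import *
np.set_printoptions(precision=1,suppress=True)
M={n:env.camera_model(n) for n in("top","scene")}
t=lambda x,y:(x/3.4+150-.35,y/3.4+170-.35); s=lambda x,y:(x/4.4+190-.4,y/4.4+160-.4)
for n,a,b in(("end",(734,253),(40,293)),("plate -x",(237,360),(416,119)),("plate +x",(254,48),(606,312)),
 ("pk front lo",(338,173),(455,271)),("pk front hi",(331,131),(489,294)),("pk rear hi",(474,109),(377,374)),("pk rear lo",(482,150),(344,354)),
 ("bar near fulcrum",(298,267),(395,190))):
    x,r=tri([(M["top"],t(*a)),(M["scene"],s(*b))]); print(n,x,"miss %.1f"%r[0])
st=env.state(); print(st["ee_pos"],st["force"])
```

```text
end [ 481.3 -246.9  130.6] miss 0.5
plate -x [406.7 166.4  24.3] miss 0.4
plate +x [682.9 149.3  25.5] miss 2.6
pk front lo [570.3  78.1  22.5] miss 1.5
pk front hi [608.   83.7  23.6] miss 1.2
pk rear hi [624.6 -43.9  29.2] miss 1.6
pk rear lo [588.6 -49.9  23.9] miss 2.0
bar near fulcrum [479.4 101.8  33.5] miss 11.7
[140.9 557.  183.1] [ 0.7 -0.  -0.2]
```

Units first: shifts go in shares of 40 cm and turns go in shares of pi rad. So -10 mm is -0.025, 8.5 degrees is 0.0472.

Emit:
{"fn": "drive_effector", "kwargs": {"moves": [{"d": [0, 0, -0.025], "rotvec": [0, 0, 0.0472]}, {"d": [0, 0, -0.025], "rotvec": [0, 0, 0.0472]}, {"d": [0, 0, -0.025], "rotvec": [0, 0, 0.0472]}, {"d": [0, 0, -0.025], "rotvec": [0, 0, 0.0472]}, {"d": [0, 0, -0.025], "rotvec": [0, 0, 0.0472]}, {"d": [0, 0, -0.025], "rotvec": [0, 0, 0.0472]}, {"d": [0, 0, -0.025], "rotvec": [0, 0, 0.0472]}, {"rotvec": [0, 0, 0.0472]}], "aperture": 0, "squeeze": 20}}

```text
time_s: 0.9
ee_pos: [141.2, 558.0, 255.0]
ee_rot: [180.0, -0.1, 97.5]
force: [-0.6, 0.1, -0.0]
gripper_width: 30.0
gripper_force: 0.0
```

```bash
python3 -c "
from h import *
print(tool([481,-223,250]).round(1),env.state()['ee_rot'])"
```

```text
[-818.5  235.6    3.6] [ 1.79953918e+02 -1.10896879e-01  9.74551346e+01]
```

In the tool's units: -45 mm is -0.1125, 13 mm is 0.0325.

Emit:
{"fn": "drive_effector", "kwargs": {"moves": [{"d": [-0.1125, 0.0325, 0]}, {"d": [-0.1125, 0.0325, 0]}, {"d": [-0.1125, 0.0325, 0]}, {"d": [-0.1125, 0.0325, 0]}, {"d": [-0.1125, 0.0325, 0]}, {"d": [-0.1125, 0.0325, 0]}, {"d": [-0.1125, 0.0325, 0]}, {"d": [-0.1125, 0.0325, 0]}]}}

```text
time_s: 1.7
ee_pos: [293.0, 213.0, 253.7]
ee_rot: [180.0, 0.0, 97.9]
force: [0.6, -0.1, 0.7]
gripper_width: 0.5
gripper_force: 0.0
```

Emit:
{"fn": "drive_effector", "kwargs": {"moves": [{"d": [-0.1125, 0.0325, 0]}, {"d": [-0.1125, 0.0325, 0]}, {"d": [-0.1125, 0.0325, 0]}, {"d": [-0.1125, 0.0325, 0]}, {"d": [-0.1125, 0.0325, 0]}, {"d": [-0.1125, 0.0325, 0]}, {"d": [-0.1125, 0.0325, 0]}, {"d": [-0.1125, 0.0325, 0]}]}}

```text
time_s: 2.5
ee_pos: [445.0, -129.6, 253.6]
ee_rot: [-180.0, -0.0, 97.8]
force: [-0.0, 0.5, 0.1]
gripper_width: 0.8
gripper_force: 0.0
```

Emit:
{"fn": "drive_effector", "kwargs": {"moves": [{}, {}]}}

```text
time_s: 2.7
ee_pos: [444.4, -128.1, 253.0]
ee_rot: [-179.9, -0.1, 97.7]
force: [-0.1, 0.4, 0.7]
gripper_width: 0.5
gripper_force: 0.0
```

```bash
python3 -c "
from h import *
print(tool([481,-223,155]).round(1))
m=env.camera_model('wrist');print(np.round(m['T'],2).tolist());cv2.imwrite('pics/w1.png',env.grab_frame('wrist'))
print(proj(m,[[481,-223,140],[481,-247,140],[479,100,35]]))"
```

```text
[-99.1  23.7  97.8]
[[0.99, -0.13, -0.03, 436.58], [0.13, 0.96, 0.24, -60.13], [-0.0, -0.24, 0.97, 453.39], [0.0, 0.0, 0.0, 1.0]]
[[300.27039109 302.45183492]
 [296.62062737 323.88041971]
 [336.35022822 -16.96307507]]
```

View pics/w1.png

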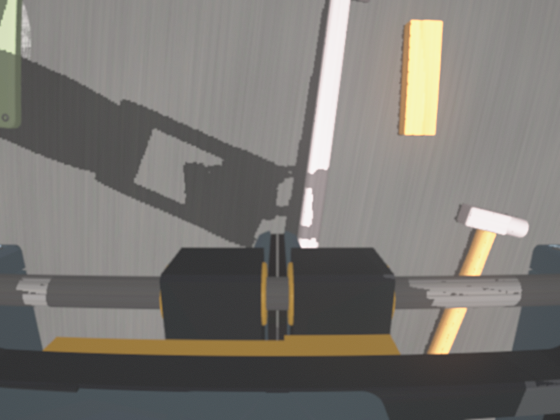

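The wrist picture agrees: the bar runs from (340,0) to (307,245), in line with the predicted handle point at (300,302), which is hidden behind the fingers. The packer is at (420,78).

In the tool's units: 40 mm is 0.1, -33 mm is -0.0825.

Emit:
{"fn": "drive_effector", "kwargs": {"moves": [{"d": [-0.0825, 0.02, 0]}, {"d": [-0.0825, 0.02, 0]}, {"d": [-0.0825, 0.02, 0]}, {"d": [0, 0, 0.1]}, {"d": [0, 0, 0.1]}, {"d": [0, 0, 0.025]}, {}]}}

```text
time_s: 3.45
ee_pos: [481.2, -220.7, 163.0]
ee_rot: [-179.9, -0.1, 97.9]
force: [0.3, 0.3, 0.4]
gripper_width: 0.1
gripper_force: 0.0
```

Emit:
{"fn": "drive_effector", "kwargs": {"moves": [{"d": [0, 0, 0.0175]}, {"d": [0, 0, 0.0175]}, {"d": [0, 0, 0.0175]}, {}]}}

```text
time_s: 3.85
ee_pos: [481.7, -222.2, 142.4]
ee_rot: [-180.0, -0.0, 97.8]
force: [-1.2, 0.1, -1.0]
gripper_width: 0.4
gripper_force: 0.0
```

Emit:
{"fn": "drive_effector", "kwargs": {"moves": [{"d": [0, 0, 0.015]}, {"d": [-0.005, -0.0005, 0.0175]}, {"d": [-0.005, -0.0005, 0.0175]}, {"d": [-0.005, -0.0005, 0.0175]}, {}]}}

```text
time_s: 4.35
ee_pos: [481.5, -228.4, 114.5]
ee_rot: [-179.9, -0.1, 97.8]
force: [-0.1, -1.0, 0.3]
gripper_width: 1.0
gripper_force: 0.0
```

Run:
```python
from h import *
a=env.grab_frame("scene");b=env.grab_frame("top")
a=cv2.resize(a[150:270,170:310],None,fx=2.8,fy=2.8,interpolation=2);b=cv2.resize(b[190:310,260:400],None,fx=2.8,fy=2.8,interpolation=2)
cv2.imwrite("pics/c3.png",np.hstack([a,b])); print(env.state()["force"])
```

```text
[-0.04226357  1.29020137  0.33540832]
```

View pics/c3.png

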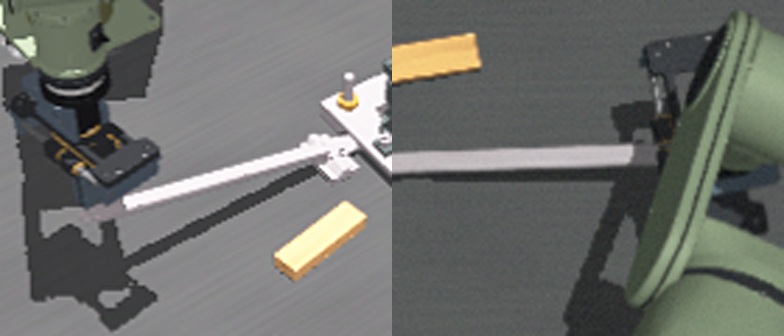

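The scene half shows the handle end still at about (200,226), so the bar has not moved. In the top half the arm covers the handle. I'll project the TCP and the bar line into both views to find the offset.

Run:
```python
from h import *
np.set_printoptions(precision=1,suppress=True)
M={n:env.camera_model(n) for n in("top","scene","wrist")}
s=env.state();p=np.array(s["ee_pos"])
print("tcp scene crop",(proj(M["scene"],[p,p+[0,0,60]])-[170,150])*2.8, "top crop",(proj(M["top"],[p])-[260,190])*2.8)
# bar centreline from early pictures: top px & scene px at several spots -> tri using matching along bar (ends + column-centre fit)
T=cv2.imread("pics/top0.png");S=cv2.imread("pics/scene0.png")
for n,I,cols in(("top",T,range(250,368,10)),("scene",S,range(198,278,8))):
    g=I.astype(int).min(2)
    for c in cols:
        r0,r1=(236,258) if n=="top" else (int(226-(c-200)*.3)-9,int(226-(c-200)*.3)+9)
        r=np.where(g[r0:r1,c]>125)[0]; print(n,c,(r.min()+r0,r.max()+r0) if len(r) else None,end=" | ")
    print()
w=cv2.imread("pics/w1.png").astype(int).min(2)
for r in range(5,160,30):
    c=np.where(w[r,290:380]>150)[0]; print(r,c.min()+290,c.max()+290)
```

```text
tcp scene crop [[ 96.1 215.6]
 [ 90.4 180.1]] top crop [[274.  152.5]]
top 250 (np.int64(245), np.int64(251)) | top 260 (np.int64(245), np.int64(251)) | top 270 (np.int64(244), np.int64(250)) | top 280 (np.int64(244), np.int64(250)) | top 290 (np.int64(243), np.int64(250)) | top 300 (np.int64(243), np.int64(249)) | top 310 (np.int64(243), np.int64(249)) | top 320 (np.int64(242), np.int64(249)) | top 330 (np.int64(242), np.int64(248)) | top 340 (np.int64(242), np.int64(248)) | top 350 (np.int64(241), np.int64(248)) | top 360 (np.int64(241), np.int64(248)) | 
scene 198 (np.int64(217), np.int64(234)) | scene 206 (np.int64(215), np.int64(232)) | scene 214 (np.int64(212), np.int64(229)) | scene 222 (np.int64(210), np.int64(227)) | scene 230 (np.int64(208), np.int64(225)) | scene 238 (np.int64(205), np.int64(222)) | scene 246 (np.int64(203), np.int64(220)) | scene 254 (np.int64(200), np.int64(217)) | scene 262 (np.int64(198), np.int64(215)) | scene 270 (np.int64(196), np.int64(212)) | 
5 330 350
35 326 346
65 322 343
95 317 339
125 313 335
155 309 331
```

Run:
```python
from h import *
f=env.grab_frame("wrist"); cv2.imwrite("pics/w2.png",f)
m=env.camera_model("wrist"); s=env.state(); p=np.array(s["ee_pos"]); print(proj(m,[p,[481,-223,135],[481,-247,140]]))
```

```text
[[275.47733865 244.0940111 ]
 [274.12640291 245.56581002]
 [268.18230306 289.86851742]]
```

View pics/w2.png

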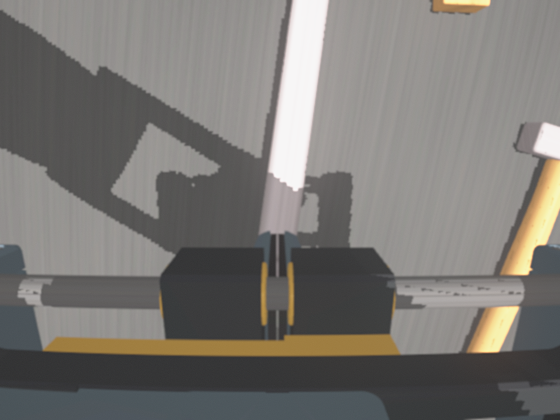

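The wrist view shows the fingers centred over the bar: fingers at (277,240), bar at (282,215). So the lateral position is right and only the contact height is uncertain. I'll go down in small steps and watch the force.

Run:
```python
from h import *
a=cv2.imread("pics/scene0.png");b=env.grab_frame("scene")
for c in range(222,276,8):
    print(c,[(lambda r:(r.min()+190,r.max()+190))(np.where(I[190:240,c].astype(int).min(1)>185)[0]) for I in(a,b)])
```

```text
222 [(np.int64(218), np.int64(222)), (np.int64(218), np.int64(222))]
230 [(np.int64(216), np.int64(220)), (np.int64(216), np.int64(220))]
238 [(np.int64(213), np.int64(217)), (np.int64(213), np.int64(217))]
246 [(np.int64(211), np.int64(215)), (np.int64(211), np.int64(215))]
254 [(np.int64(209), np.int64(213)), (np.int64(209), np.int64(213))]
262 [(np.int64(207), np.int64(210)), (np.int64(207), np.int64(210))]
270 [(np.int64(205), np.int64(239)), (np.int64(205), np.int64(239))]
```

Emit:
{"fn": "drive_effector", "kwargs": {"moves": [{"d": [0, 0, 0.0075]}, {"d": [0, 0, 0.0075]}]}}

```text
time_s: 4.75
ee_pos: [482.4, -228.5, 109.9]
ee_rot: [180.0, 0.0, 97.8]
force: [1.0, -0.1, -0.6]
gripper_width: 0.2
gripper_force: 0.0
```

Run:
```python
from h import *
a=env.grab_frame("scene");m=env.camera_model("scene")
p=np.array(env.state()["ee_pos"]);q=proj(m,[p,p+[0,0,19]]);print(q,(q-[170,190])*10)
a=cv2.resize(a[190:250,170:250],None,fx=10,fy=10,interpolation=2)
cv2.imwrite("pics/c4.png",a)
```

```text
[[204.56255658 228.2151118 ]
 [203.93479994 224.30872367]] [[345.62556577 382.15111803]
 [339.34799936 343.08723672]]
```

View pics/c4.png

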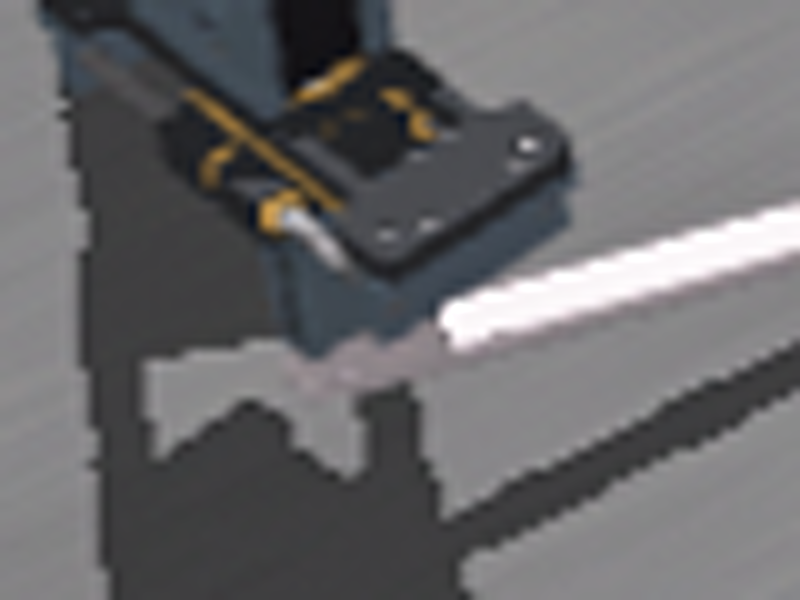

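The crop shows the bar's handle end at crop (290,375) and the fingers just above its upper face. The fingertip looks about 18 mm higher than the projected TCP, so the bar may simply stand lower than I triangulated. I'll keep descending with a force check.

In the tool's units: 4 mm is 0.01, -1 mm is -0.0025.

Emit:
{"fn": "drive_effector", "kwargs": {"moves": [{"d": [-0.0025, 0, 0.01]}, {"d": [-0.0025, 0, 0.01]}, {}]}}

```text
time_s: 5.1
ee_pos: [482.1, -230.4, 101.1]
ee_rot: [-179.9, -0.0, 97.8]
force: [-0.4, -0.4, 0.0]
gripper_width: 0.5
gripper_force: 0.0
```

Emit:
{"fn": "drive_effector", "kwargs": {"moves": [{"d": [-0.0025, 0, 0.01]}, {"d": [-0.0025, 0, 0.01]}, {}]}}

```text
time_s: 5.4
ee_pos: [483.1, -232.6, 94.0]
ee_rot: [180.0, 0.0, 97.8]
force: [-0.5, 1.0, 5.5]
gripper_width: 0.3
gripper_force: 2.5
```

Run:
```python
from h import *
a=cv2.imread("pics/scene0.png");b=env.grab_frame("scene")
for c in range(222,262,16):
    print(c,[(lambda r:(r.min()+190,r.max()+190))(np.where(I[190:240,c].astype(int).min(1)>185)[0]) for I in(a,b)])
```

```text
222 [(np.int64(218), np.int64(222)), (np.int64(220), np.int64(223))]
238 [(np.int64(213), np.int64(217)), (np.int64(214), np.int64(218))]
254 [(np.int64(209), np.int64(213)), (np.int64(210), np.int64(213))]
```

Run:
```python
from h import *
np.set_printoptions(precision=1,suppress=True)
m=env.camera_model("wrist");s=env.state();p=np.array(s["ee_pos"])
Rm=R.from_euler('xyz',s["ee_rot"],degrees=True).as_matrix(); T=np.array(m["T"])
# wrist camera in tool frame -> pose at picture w1
Tc=np.eye(4);Tc[:3,:3]=Rm.T@T[:3,:3];Tc[:3,3]=Rm.T@(T[:3,3]-p)
R1=R.from_euler('xyz',[-179.9,-.1,97.7],degrees=True).as_matrix()
m1=dict(m);T1=np.eye(4);T1[:3,:3]=R1@Tc[:3,:3];T1[:3,3]=R1@Tc[:3,3]+[444.4,-128.1,253];m1["T"]=T1
print(T1[:3,3],m["fx"])
w=cv2.imread("pics/w1.png");c=blob(w,(10,60,90),(35,255,255),(380,5,460,150));r=cv2.minAreaRect(c);print(r,plane(m1,cv2.boxPoints(r),22))
print(proj(m1,[[570.3,78.1,22],[608,83.7,22],[624.6,-43.9,22],[588.6,-49.9,22]]))
# bar width -> depth
for row,a,b in((5,330,350),(65,322,343),(155,309,331)):
    o,d=ray(m1,[[a-.5,row],[b+.5,row]]); k=22/np.linalg.norm(d[0]-d[1]); print("by width",(o+d.mean(0)*k))
for nm,pts in(("top",[(300,246),(330,245),(361,244.5)]),):
    M=env.camera_model(nm)
    for z in(40,80,110,140): print(z,plane(M,pts,z)[:,:2].tolist())
for z in(60,100,140): print("wrist",z,plane(m1,[(320,155)],z))
a=env.camera_model("top")
```

```text
[436.5 -60.2 453.4] 353.5120491911575
((419.9941711425781, 77.0933837890625), (39.54783248901367, 117.58306884765625), 3.5763344764709473) [[579.6 -49.6  22. ]
 [562.3  81.3  22. ]
 [608.4  86.5  22. ]
 [628.5 -45.3  22. ]]
[[410.2  21.3]
 [442.6  22.1]
 [433.3 135.4]
 [403.7 135.9]]
by width [484.8  74.2  47.9]
by width [483.1   7.6  76.4]
by width [480.4 -81.2 110.7]
40 [[487.98841530710166, -73.43406386315883], [489.0931002093314, -162.12187988357073], [488.54731451258544, -254.26405340615395]]
80 [[484.5013662294138, -70.58646461144465], [485.56872339882165, -156.27748480864565], [485.04138001320445, -245.306138423483]]
110 [[481.8860794211479, -68.450765172659], [482.9254407909393, -151.89418850245184], [482.4119291386687, -238.5877021864798]]
140 [[479.270792612882, -66.31506573387338], [480.28215818305705, -147.510892196258], [479.7824782641329, -231.8692659494766]]
wrist 60 [[487.  -84.3  60. ]]
wrist 100 [[481.9 -81.9 100. ]]
wrist 140 [[476.7 -79.4 140. ]]
```

Run:
```python
from h import *
a=cv2.imread("pics/top0.png");b=env.grab_frame("top");w0=cv2.imread("pics/w2.png");w=env.grab_frame("wrist")
def ed(l,t):
    g=l.astype(float).min(1)-t; k=np.where(g>0)[0]; i,j=k[0],k[-1]
    return round(i-g[i]/(g[i]-g[i-1]),1),round(j+g[j]/(g[j]-g[j+1]),1)
for c in(280,300,320,335): print(c,[ed(I[236:258,c],125) for I in(a,b)])
for r in(5,60,110,150): print(r,[ed(I[r,240:350],175) for I in(w0,w)])
s=env.state();print(np.round(s["ee_pos"],1),np.round(s["force"],1),s["gripper_force"])
```

```text
280 [(np.float64(7.4), np.float64(14.4)), (np.float64(7.4), np.float64(14.4))]
300 [(np.float64(6.3), np.float64(14.0)), (np.float64(6.4), np.float64(13.8))]
320 [(np.float64(5.7), np.float64(13.3)), (np.float64(5.7), np.float64(13.3))]
335 [(np.float64(5.4), np.float64(12.8)), (np.float64(5.3), np.float64(12.7))]
5 [(np.float64(51.7), np.float64(87.8)), (np.float64(50.3), np.float64(89.8))]
60 [(np.float64(43.7), np.float64(80.6)), (np.float64(42.4), np.float64(82.7))]
110 [(np.float64(36.6), np.float64(73.8)), (np.float64(35.7), np.float64(75.9))]
150 [(np.float64(30.9), np.float64(68.4)), (np.float64(29.7), np.float64(70.4))]
[ 483.2 -232.5   94.3] [0.1 1.7 5.5] 2.4294186344195623
```

Run:
```python
from h import *
f=env.grab_frame("wrist");g=env.grab_frame("top")
a=cv2.resize(f[150:300,210:345],(400,444),interpolation=2);b=cv2.resize(g[220:270,330:375],(400,444),interpolation=2)
cv2.imwrite("pics/c5.png",np.hstack([a,b]))
```

```text
(no output)
```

View pics/c5.png

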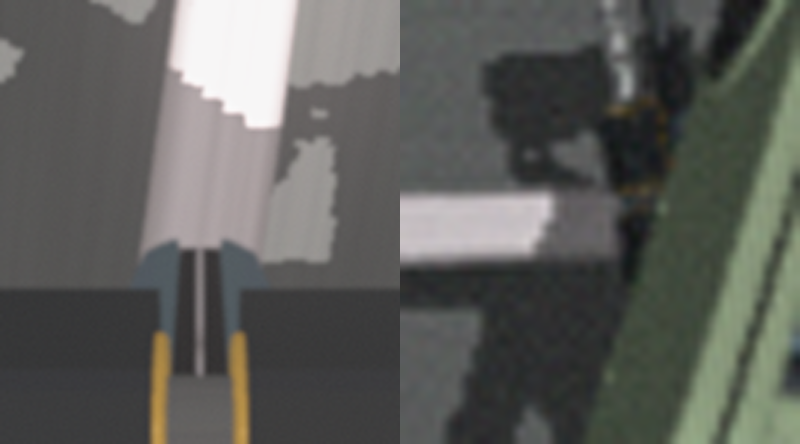

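The wrist crop shows both fingertips seated centred on the bar: fingers span 135–265, bar 145–270. So the bar is under the fingers and I'll keep pressing.

In the tool's units: 7 mm is 0.0175, -1 mm is -0.0025.

Emit:
{"fn": "drive_effector", "kwargs": {"moves": [{"d": [-0.0025, 0, 0.0175]}, {"d": [-0.0025, 0, 0.0175]}, {"d": [-0.0025, 0, 0.0175]}, {}]}}

```text
time_s: 6.05
ee_pos: [484.2, -237.5, 74.0]
ee_rot: [179.9, 0.3, 97.9]
force: [-0.8, -2.6, 10.7]
gripper_width: 0.3
gripper_force: 5.5
```

Run:
```python
from h import *
a=cv2.imread("pics/scene0.png");b=env.grab_frame("scene")
for c in range(222,262,16):
    print(c,[(lambda r:(r.min()+190,r.max()+190))(np.where(I[190:240,c].astype(int).min(1)>185)[0]) for I in(a,b)])
```

```text
222 [(np.int64(218), np.int64(222)), (np.int64(225), np.int64(227))]
238 [(np.int64(213), np.int64(217)), (np.int64(217), np.int64(221))]
254 [(np.int64(209), np.int64(213)), (np.int64(211), np.int64(215))]
```

In the tool's units: 7 mm is 0.0175, -0.5 mm is -0.0013.

Emit:
{"fn": "drive_effector", "kwargs": {"moves": [{"d": [-0.0013, 0, 0.0175]}, {"d": [-0.0013, 0, 0.0175]}, {"d": [-0.0013, 0, 0.0175]}, {"d": [0, 0, 0.0175]}, {}]}}

```text
time_s: 6.6
ee_pos: [485.1, -241.4, 46.6]
ee_rot: [179.8, 0.5, 97.9]
force: [-2.8, -9.3, 12.9]
gripper_width: 0.6
gripper_force: 6.1
```

Emit:
{"fn": "drive_effector", "kwargs": {"moves": [{"d": [0, 0, 0.015]}, {"d": [0, 0, 0.015]}, {"d": [0, 0, 0.015]}, {"d": [0, 0, 0.015]}, {}]}}

```text
time_s: 7.1
ee_pos: [485.4, -241.3, 22.6]
ee_rot: [179.8, 0.5, 97.9]
force: [-3.2, -8.6, 12.5]
gripper_width: 0.6
gripper_force: 6.1
```

In the tool's units: 3 mm is 0.0075, -2 mm is -0.005.

Emit:
{"fn": "drive_effector", "kwargs": {"moves": [{"d": [-0.005, 0, 0.0075]}, {"d": [0, 0, 0.0075]}, {"d": [0, 0, 0.005]}, {}]}}

```text
time_s: 7.5
ee_pos: [485.2, -242.0, 14.7]
ee_rot: [179.8, 0.4, 97.9]
force: [-3.0, -5.4, 13.2]
gripper_width: 0.4
gripper_force: 6.2
```

In the tool's units: 3 mm is 0.0075, 2 mm is 0.005.

Emit:
{"fn": "drive_effector", "kwargs": {"moves": [{"d": [0, 0, 0.0075]}, {"d": [0, 0, 0.005]}, {}]}}

```text
time_s: 7.8
ee_pos: [485.3, -242.3, 9.8]
ee_rot: [179.8, 0.4, 97.9]
force: [-3.2, -6.8, 13.9]
gripper_width: 0.2
gripper_force: 6.4
```

In the tool's units: 3 mm is 0.0075, 2 mm is 0.005.

Emit:
{"fn": "drive_effector", "kwargs": {"moves": [{"d": [0, 0, 0.0075]}, {"d": [0, 0, 0.005]}, {}]}}

```text
time_s: 8.1
ee_pos: [485.3, -242.5, 4.9]
ee_rot: [179.8, 0.4, 97.9]
force: [-2.7, -7.7, 13.6]
gripper_width: 0.1
gripper_force: 6.7
```

Run:
```python
from h import *
b=env.grab_frame("scene");t=env.grab_frame("top");cv2.imwrite("pics/sB.png",b);cv2.imwrite("pics/tB.png",t)
a=cv2.resize(b[165:265,190:340],(600,400),interpolation=2)
cv2.imwrite("pics/c6.png",a)
np.set_printoptions(precision=1,suppress=True)
for n,pts in(("scene",[[485,-242,15],[481,100,34]]),("top",[[485,-242,15]])): print(n,proj(env.camera_model(n),pts))
```

```text
scene [[204.6 248.9]
 [282.3 202.7]]
top [[355.2 246.5]]
```

Run:
```python
from h import *
np.set_printoptions(precision=1,suppress=True)
b=cv2.imread("pics/sB.png");m=env.camera_model("scene")
X=np.array([[484,y,15+19*(y+242)/342] for y in(-240,-200,-160,-120,-80,-40,0,40)]);q=proj(m,X)
X2=X.copy();X2[:,2]+=30*(100-X[:,1])/342;q2=proj(m,X2)
for a,c in zip(q,q2):
    k=int(round(a[0])); l=b[190:265,k].astype(int).min(1); r=np.where(l>175)[0]+190; print(k,"pred down",a[1].round(1),"30 up",c.round(1),r.tolist())
```

```text
205 pred down 248.5 30 up [204.  242.8] []
215 pred down 242.8 30 up [214.  237.8] []
224 pred down 237.1 30 up [223.8 232.8] []
234 pred down 231.6 30 up [233.5 228. ] [227, 228, 229, 230, 231, 232]
243 pred down 226.2 30 up [242.9 223.2] [223, 224, 225, 226, 227]
252 pred down 220.9 30 up [252.1 218.6] [218, 219, 220, 221, 222, 223]
261 pred down 215.7 30 up [261.1 214.1] [213, 214, 215, 216, 217, 218]
270 pred down 210.6 30 up [269.9 209.6] [209, 210, 211, 212, 213, 239, 240, 241, 242]
```

Create rise.py:
```python
from h import *
m=env.camera_model("scene");b=env.grab_frame("scene");cv2.imwrite("pics/sL.png",b)
a=cv2.imread("pics/scene0.png");f=lambda I:np.float32(cv2.cvtColor(I,cv2.COLOR_BGR2GRAY))
t=f(a)[168:215,306:352];r=cv2.matchTemplate(f(b)[158:225,296:362],t,cv2.TM_CCOEFF_NORMED)
_,v,_,(x,y)=cv2.minMaxLoc(r)
s=lambda p,q,o:(p-o)/(2*(p-2*q+o))
dy=y+s(r[y-1,x],r[y,x],r[y+1,x])-10;dx=x+s(r[y,x-1],r[y,x],r[y,x+1])-10
k=proj(m,[[545,215,80],[545,215,90]]);px=(k[1]-k[0])[1]/10
print("match %.3f shift %.2f %.2f px -> rise %.1f mm"%(v,dx,dy,dy/px))
```

```bash
python3 rise.py
```

```text
match 0.981 shift 0.14 -2.01 px -> rise 10.1 mm
```

Units first: shifts go in shares of 40 cm and turns go in shares of pi rad. So -3 mm is -0.0075.

Emit:
{"fn": "drive_effector", "kwargs": {"moves": [{"d": [-0.0075, 0, 0]}, {"d": [-0.0075, 0, 0]}, {}]}}

```text
time_s: 8.55
ee_pos: [484.3, -243.2, 3.9]
ee_rot: [180.0, -0.2, 97.7]
force: [-1.6, 6.4, 13.7]
gripper_width: 0.7
gripper_force: 6.8
```

```bash
python3 rise.py
```

```text
match 0.980 shift 0.15 -2.02 px -> rise 10.1 mm
```

In the tool's units: 2 mm is 0.005, 1.5 mm is 0.0038.

Emit:
{"fn": "drive_effector", "kwargs": {"moves": [{"d": [0.0038, 0, 0.005]}, {"d": [0, 0, 0.005]}, {}]}}

```text
time_s: 8.9
ee_pos: [484.7, -243.3, 0.2]
ee_rot: [179.9, 0.0, 97.8]
force: [-1.2, 2.5, 13.8]
gripper_width: 0.3
gripper_force: 6.9
```

```bash
python3 rise.py
```

```text
match 0.973 shift 0.14 -2.09 px -> rise 10.5 mm
```

Emit:
{"fn": "drive_effector", "kwargs": {"moves": [{"d": [0, 0, 0.005]}, {"d": [0, 0, 0.005]}, {}]}}

```text
time_s: 9.25
ee_pos: [484.6, -243.3, -3.8]
ee_rot: [179.9, 0.0, 97.8]
force: [-2.4, 1.5, 14.9]
gripper_width: 0.6
gripper_force: 7.1
```

```bash
python3 rise.py
```

```text
match 0.959 shift 0.12 -2.18 px -> rise 10.9 mm
```

The plate rises 0.4 mm per 4 mm of descent, as the lever ratio says. The first contact came 38 mm below the expected 140, and the reading is now below the bench with no bench contact. So the true fingertips are well above the reported TCP, by about 38 mm. I'll keep going until the force shows the handle on the bench.

In the tool's units: 3 mm is 0.0075.

Emit:
{"fn": "drive_effector", "kwargs": {"moves": [{"d": [0, 0, 0.0075]}, {"d": [0, 0, 0.0075]}, {"d": [0, 0, 0.0075]}, {}]}}

```text
time_s: 9.7
ee_pos: [484.7, -243.4, -12.8]
ee_rot: [179.9, 0.0, 97.8]
force: [-1.9, 2.5, 15.2]
gripper_width: 0.5
gripper_force: 7.4
```

Emit:
{"fn": "drive_effector", "kwargs": {"moves": [{"d": [0, 0, 0.0075]}, {"d": [0, 0, 0.005]}, {}]}}

```text
time_s: 10.0
ee_pos: [485.1, -243.4, -15.4]
ee_rot: [179.9, 0.0, 97.8]
force: [-5.1, 3.7, 31.1]
gripper_width: 0.5
gripper_force: 15.4
```

```bash
python3 rise.py
```

```text
match 0.930 shift 0.39 -2.58 px -> rise 12.9 mm
```

The force rose to 31 N at reading z = -15.4 and the plate has risen 12.9 mm, so the handle is on the bench (true 15 mm). The fingertips are therefore about 30 mm short of the reported TCP. That also makes first contact 132 mm, against 131 triangulated. Now I'll lift off.

In the tool's units: -40 mm is -0.1, -30 mm is -0.075.

Emit:
{"fn": "drive_effector", "kwargs": {"moves": [{"d": [0, 0, -0.0125]}, {"d": [0, 0, -0.025]}, {"d": [0, 0, -0.05]}, {"d": [0, 0, -0.075]}, {"d": [0, 0, -0.1]}, {"d": [0, 0, -0.1]}, {}], "aperture": 60, "squeeze": 10}}

```text
time_s: 10.75
ee_pos: [487.5, -245.3, 131.0]
ee_rot: [179.5, 0.4, 97.8]
force: [0.7, -0.5, -0.2]
gripper_width: 53.6
gripper_force: 0.0
```

```bash
python3 rise.py
```

Run:
```python
from h import *
np.set_printoptions(precision=1,suppress=True)
s=env.state();print(np.round(s["force"],1),s["gripper_width"])
u=np.array([-.132,.991]);
print("to grasp",tool([604.2,-29,120],s)); t=env.camera_model("top")
print("hammer head",plane(t,[(316,154),(324,154),(324,181),(316,181)],25))
b=env.grab_frame("top");c=blob(b,(10,60,90),(35,255,255),(240,195,300,228));r=cv2.minAreaRect(c);print(plane(t,[r[0]],22),r)
```

```text
match 0.930 shift 0.39 -2.58 px -> rise 12.9 mm
[-0.1 -0.7 -0.2] 57.43561658805731
to grasp [197.3 146.5   8.1]
hammer head [[ 774.5 -133.5   25. ]
 [ 774.1 -158.5   25. ]
 [ 687.5 -154.7   25. ]
 [ 687.9 -130.    25. ]]
[[597.3  16.3  22. ]] ((268.9324035644531, 211.09457397460938), (13.645115852355957, 43.89453125), 80.53767395019531)
```

In the tool's units: 33 mm is 0.0825, 24.4 mm is 0.061.

Emit:
{"fn": "drive_effector", "kwargs": {"moves": [{"d": [0.0825, 0.061, 0]}, {"d": [0.0825, 0.061, 0]}, {"d": [0.0825, 0.061, 0]}, {"d": [0.0825, 0.061, 0]}, {"d": [0.0825, 0.061, 0]}, {"d": [0.08, 0.06, 0]}, {}, {}], "aperture": 60}}

```text
time_s: 11.65
ee_pos: [601.0, -27.8, 123.5]
ee_rot: [-179.7, -0.0, 97.9]
force: [-0.4, -0.6, -0.6]
gripper_width: 60.2
gripper_force: 0.0
```

Run:
```python
from h import *
np.set_printoptions(precision=1,suppress=True)
s=env.state();m=env.camera_model("wrist");f=env.grab_frame("wrist");cv2.imwrite("pics/w3.png",f)
k=cv2.inRange(cv2.cvtColor(f,cv2.COLOR_BGR2HSV),(10,60,90),(35,255,255))
c=blob(f,(10,60,90),(35,255,255),(150,0,420,240));print(cv2.boundingRect(c))
Rm=R.from_euler('xyz',s["ee_rot"],degrees=True).as_matrix()
for r in range(10,240,25):
    q=np.where(k[r,150:420]>0)[0]
    if len(q): print(r,q.min()+150,q.max()+150,((plane(m,[(q.min()+150,r),(q.max()+150,r)],22)-s["ee_pos"])@Rm)[:,:2].tolist())
print(s["ee_pos"],s["ee_rot"],tool([604.2,-29,0],s))
```

```text
(257, 71, 49, 157)
85 257 305 [[101.26269065909273, -15.339099163190136], [101.26568482690718, 23.694735418198377]]
110 257 305 [[81.4707633458045, -15.558121641431233], [81.48118178368169, 24.000395533640695]]
135 258 304 [[61.18951938373916, -14.958879999272805], [61.20718306995285, 23.495673632799704]]
160 258 304 [[40.353683652155404, -15.202927988723967], [40.37961768216256, 23.841560718887873]]
185 259 304 [[18.88793452548733, -14.603140290529899], [18.92269103637482, 24.21523594722167]]
210 259 303 [[-3.286351458560681, -14.872676380708901], [-3.2438992382822023, 23.740800964248155]]
[601.  -27.8 123.5] [-179.7   -0.    97.9] [ -1.6   3.6 123.5]
```

In the tool's units: 30 mm is 0.075, 4.3 mm is 0.0108.

Emit:
{"fn": "drive_effector", "kwargs": {"moves": [{"d": [0, 0.0108, 0.0625]}, {"d": [0, 0, 0.075]}, {"d": [0, 0, 0.075]}, {"d": [0, 0, 0.075]}, {"d": [0, 0, 0.045]}, {"d": [0, 0, 0.015]}, {}]}}

```text
time_s: 12.4
ee_pos: [605.3, -28.9, -14.1]
ee_rot: [-179.9, -0.0, 97.7]
force: [0.4, -0.2, 0.6]
gripper_width: 60.1
gripper_force: 0.0
```

Emit:
{"fn": "drive_effector", "kwargs": {"moves": [{"d": [0, 0, 0.0075]}, {"d": [0, 0, 0.0075]}, {}]}}

```text
time_s: 12.7
ee_pos: [606.7, -27.9, -18.7]
ee_rot: [180.0, 0.0, 97.8]
force: [-0.6, 0.4, -0.2]
gripper_width: 59.9
gripper_force: 0.0
```

In the tool's units: 2 mm is 0.005.

Emit:
{"fn": "drive_effector", "kwargs": {"moves": [{"d": [0, 0, 0.005]}, {"d": [0, 0, 0.005]}, {}]}}

```text
time_s: 13.0
ee_pos: [606.3, -27.7, -23.3]
ee_rot: [-180.0, -0.0, 97.8]
force: [-0.0, -0.1, -0.1]
gripper_width: 59.8
gripper_force: 0.0
```

Emit:
{"fn": "drive_effector", "kwargs": {"moves": [{}, {}, {}, {}, {}, {}], "aperture": 20, "squeeze": 12}}

```text
time_s: 13.6
ee_pos: [606.4, -27.8, -23.1]
ee_rot: [-180.0, -0.0, 97.8]
force: [-0.5, 0.8, 0.7]
gripper_width: 38.3
gripper_force: 11.9
```

```bash
python3 -c "
from h import *
print(tool([0,0,0]).round(1))"
```

```text
[ 109.8 -597.   -23. ]
```

Gripped at 38.3 mm, which matches the packer's width. The wrist camera sits 68 mm ahead of the tool, towards the jaws. So I'll slide part way, regrip nearer the rear end, then finish the slide.

In the tool's units: 15 mm is 0.0375, 10 mm is 0.025.

Emit:
{"fn": "drive_effector", "kwargs": {"moves": [{"d": [0.0125, 0, 0]}, {"d": [0.025, 0, 0]}, {"d": [0.0375, 0, 0]}, {"d": [0.0375, 0, 0]}, {"d": [0.025, 0, 0]}, {"d": [0.0125, 0, 0]}, {}]}}

```text
time_s: 14.3
ee_pos: [598.2, 32.9, -23.1]
ee_rot: [-180.0, -0.0, 97.9]
force: [0.1, 0.3, 1.2]
gripper_width: 38.3
gripper_force: 11.9
```

Emit:
{"fn": "drive_effector", "kwargs": {"moves": [{"d": [0.025, 0, 0]}, {"d": [0.025, 0, 0]}, {"d": [0.025, 0, 0]}, {"d": [0.0125, 0, 0]}, {}, {}]}}

```text
time_s: 14.9
ee_pos: [593.6, 66.7, -23.2]
ee_rot: [180.0, -0.0, 97.8]
force: [-0.8, 0.9, 0.9]
gripper_width: 38.1
gripper_force: 11.9
```

```bash
python3 rise.py
```

```text
match 0.883 shift 0.42 -2.65 px -> rise 13.3 mm
```

In the tool's units: -8 mm is -0.02.

Emit:
{"fn": "drive_effector", "kwargs": {"moves": [{}, {}, {}, {"d": [-0.02, 0, 0]}, {"d": [-0.02, 0, 0]}, {}], "aperture": 56}}

```text
time_s: 15.55
ee_pos: [596.0, 49.2, -23.1]
ee_rot: [180.0, 0.0, 97.7]
force: [-1.1, 0.1, -0.3]
gripper_width: 56.1
gripper_force: 0.0
```

Emit:
{"fn": "drive_effector", "kwargs": {"moves": [{}, {}, {}, {}, {}, {}], "aperture": 20, "squeeze": 12}}

```text
time_s: 16.15
ee_pos: [595.7, 50.6, -23.2]
ee_rot: [-180.0, -0.0, 97.8]
force: [0.1, -0.9, -0.8]
gripper_width: 37.5
gripper_force: 12.0
```

Run:
```python
from h import *
np.set_printoptions(precision=1,suppress=True)
for n,roi in(("top",(200,195,300,240)),("scene",(262,200,320,255))):
    c=blob(env.grab_frame(n),(10,90,90),(30,255,255),roi);r=cv2.boxPoints(cv2.minAreaRect(c));print(n,cv2.contourArea(c),plane(env.camera_model(n),r,22)[:,:2].tolist())
```

```text
top 19.0 [[608.719148560194, 113.16969772582017], [608.3687222181732, 94.91246206418231], [596.0257061033636, 94.98873636143922], [596.3729482887593, 113.212835401199]]
scene 22.5 [[596.7673971249574, 26.922508033831377], [574.7313177766757, 50.19039215041903], [589.3569515065308, 61.516335700411446], [611.1575028653762, 38.140038590743075]]
```

In the tool's units: 10 mm is 0.025, 5 mm is 0.0125.

Emit:
{"fn": "drive_effector", "kwargs": {"moves": [{"d": [0.0125, 0, 0]}, {"d": [0.025, 0, 0]}, {"d": [0.025, 0, 0]}, {"d": [0.0125, 0, 0]}, {}]}}

```text
time_s: 16.75
ee_pos: [591.5, 81.5, -23.2]
ee_rot: [-180.0, -0.0, 97.9]
force: [0.1, -0.1, -0.6]
gripper_width: 37.8
gripper_force: 12.0
```

Emit:
{"fn": "drive_effector", "kwargs": {"moves": [{"d": [0.02, 0, 0]}, {"d": [0.02, 0, 0]}, {"d": [0.02, 0, 0]}, {"d": [0.0125, 0, 0]}, {}, {}]}}

```text
time_s: 17.35
ee_pos: [587.7, 109.2, -23.2]
ee_rot: [180.0, -0.0, 97.8]
force: [-1.1, -0.4, -0.3]
gripper_width: 37.8
gripper_force: 12.0
```

```bash
python3 rise.py
```

```text
match 0.588 shift 0.63 -2.74 px -> rise 13.7 mm
```

In the tool's units: -40 mm is -0.1, -30 mm is -0.075.

Emit:
{"fn": "drive_effector", "kwargs": {"moves": [{}, {}, {}, {"d": [-0.025, 0, 0]}, {"d": [-0.05, 0, 0]}, {"d": [-0.075, 0, 0]}, {"d": [-0.1, 0, 0]}, {"d": [-0.05, 0, -0.05]}], "aperture": 56}}

```text
time_s: 18.2
ee_pos: [602.0, -13.1, -5.2]
ee_rot: [-179.7, -0.0, 97.7]
force: [0.3, 0.7, -0.3]
gripper_width: 55.8
gripper_force: 0.0
```

Emit:
{"fn": "drive_effector", "kwargs": {"moves": [{"d": [0, 0, -0.1]}, {"d": [0, 0, -0.1]}, {"d": [0, 0, -0.1]}, {"d": [-0.1, 0, -0.1]}, {"d": [-0.1, 0, 0]}, {"d": [-0.1, 0, 0]}, {}]}}

```text
time_s: 18.9
ee_pos: [619.9, -129.6, 152.4]
ee_rot: [180.0, 0.2, 97.5]
force: [0.1, 0.6, -0.1]
gripper_width: 55.9
gripper_force: 0.0
```

```bash
python3 rise.py
```

Run:
```python
from h import *
np.set_printoptions(precision=1,suppress=True)
for n,roi in(("top",(200,195,300,240)),("scene",(262,190,330,255))):
    f=env.grab_frame(n);cv2.imwrite(f"pics/{n}F.png",f);m=env.camera_model(n)
    c=blob(f,(10,60,60),(35,255,255),roi);r=cv2.boxPoints(cv2.minAreaRect(c));print(n,cv2.contourArea(c),plane(m,r,22)[:,:2].tolist())
a=cv2.resize(cv2.imread("pics/topF.png")[170:290,150:380],None,fx=2.6,fy=2.6,interpolation=2)
b=cv2.resize(cv2.imread("pics/sceneF.png")[165:260,190:370],(598,280),interpolation=2)
cv2.imwrite("pics/c7.png",np.vstack([a[:,:598],b]))
```

```text
match 0.926 shift 0.39 -2.60 px -> rise 13.0 mm
top 221.5 [[599.9391608979616, 164.84941421203078], [608.6763902174976, 106.58881471946648], [566.6873011334271, 99.91645208433519], [558.0281469331587, 157.82192293821313]]
scene 78.5 [[574.9190535560372, 92.63420347387387], [558.0844939326762, 166.1976926874745], [611.449097555774, 159.98684778889958], [626.7105798189028, 87.90154615578854]]
```

View pics/c7.png

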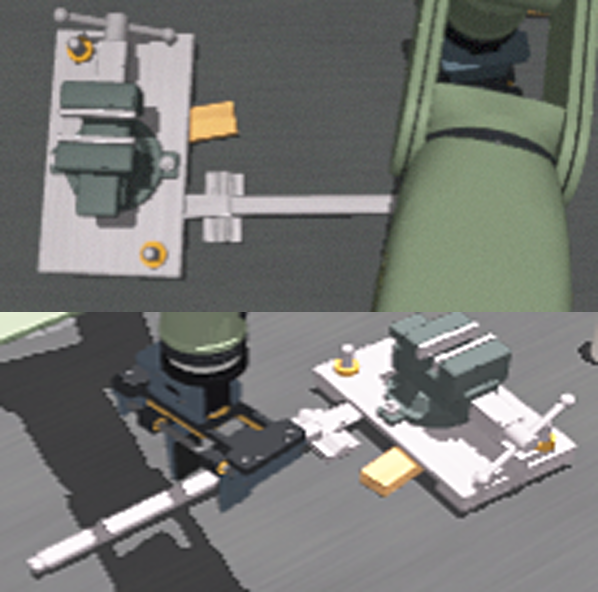

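The last picture shows the packer beside the bar with its front part under the plate edge, the bar's handle down and the gripper clear of everything. The packer's visible length is about 53 mm of 130, so roughly 77 mm is under the plate. The plate is still raised 13 mm.

```bash
python3 -c "
from h import *
print(env.job_done())"
```

```text
the job is handed in; nothing more can be done
None
```

The job is handed in, verdict not shown: the bar levered the plate up about 13 mm, and the packer lies flat beside the bar with roughly 77 of its 130 mm under the plate; it took about 19 s of the 45 s.

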